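Take a clean steel cup from the drawer with tongs

ROBOT

A 6-joint arm with a two-finger parallel gripper is mounted at the origin on the work surface. World frame = base frame: x ahead of the robot, y to its left, z up, the work surface at z = 0. Lengths are in m, angles in rad, forces in N, time in s.
With the tool pointing down it reaches from about 0.35 to 0.875 m from the base axis. Payload 4.2 kg.
Tool frame: the origin (TCP) lies midway between the tips of the shut fingers; the grasp point (between the pads) lies 19 mm behind it; x points along the fingers, z is the direction in which the jaws open and shut, and the axes are right-handed (so a half turn about x gives the same grasp; the last joint's range is limited). The gripper opens to 85 mm and grips with 20 to 120 N. Pads are 22 mm wide; open, the fingers measure 114 mm over their backs; the gripper's body (76 mm by 85 mm) begins 54 mm behind the grasp point. The pads swing forward as they close: fully open they stand 13 mm farther back than shut.
Start: joints at [-1.062, 0.385, 0.008, 0, -1.194, -0.259], TCP at [0.155, -0.606, 0.231] pointing down, gripper open.
Joint ranges: [-3.14, 3.14], [-1.21, 2.06], [-1.07, 1.41], [-3.16, 2.05], [-2.99, -0.16], [-3.1, 3.1]. Speed limits (rad/s): [2.79, 2.79, 3.14, 3.14, 3.14, 3.14].

INTERFACE

Orientations are given as a 3x3 rotation matrix whose columns are the frame's x, y, z axes.
In Python, from rig import robot gives the robot as it stands. Calls block until the motion is done:
- robot.movep(position, orientation): joint-space move of the TCP to a pose.
- robot.move_linear(position, orientation=None, feed=0.15, guard=None): straight line of the TCP; orientation=None keeps the orientation; feed is the mean speed in m/s. With guard (N) it stops when the force on the tool has changed by that much, and returns True; else False.
- robot.move_j(angles): joint-space move.
- robot.set_gripper(opening, squeeze=None): opening from 0.0 (shut) to 1.0 (fully open); squeeze is the grip in N (None keeps the last); returns when the fingers have stopped.
- robot.sleep(seconds).
- robot.ik(position, orientation): joint angles nearest the present ones, or None.
- robot.get_obs(): the state.
- robot.grab_frame(name): name is "side" or "top" or "wrist"; returns the picture (480x640x3 uint8, red, green, blue); there is no depth.
- robot.camera_params(name): a dict with "intrinsics" (3x3 intrinsics, pixels), "dist_coeffs" ([k1, k2, p1, p2, k3] as OpenCV has them; the pictures are not rectified), "xyz" and "rotation" of the camera in the world. Camera axes: x right, y up, looking along -z (the intrinsics and any distortion apply to the point x, -y, -z); pixel columns grow to the right and rows downward; lengths in m; the calibration is good to about 2 mm. A picture is of the moment at which its call begins: read the wrist's pose just before it. camera_params takes no time and is no camera call; for the wrist camera it gives the pose at the moment of the call.
A pose or a line that the arm cannot do raises robot.IKError and nothing moves.
- robot.job_done(): hands the job in, once; it reports no verdict.
The state is a dict: "t": time; "qpos": joint angles; "qvel": joint speeds; "tau": joint torques, N m; "tool_pos": TCP position; "tool_rot": TCP orientation; "wrist_force": force on the tool from outside, world axes, zero at the start; "torque": the same for the moment, N m; "gripper_width": opening from 0.0 (shut) to 1.0 (fully open).
Only numpy, scipy, OpenCV 4.12 (cv2) and the standard library are available. Lean on these libraries where they do the work, as an engineer would, in place of code of your own. Each camera call takes 0.05 s, during which the arm holds its last target.

TASK

Pull the upper drawer of the white desktop unit out until you feel its stop, and leave it open. Then pick up the steel tongs from the mat, close their jaws on the steel cup in that drawer and lift the cup straight out, upright, to about 10 cm above the drawer floor; finish still holding it there in the tongs. The cup is clean, so touch it only with the tongs, do not knock over the porcelain dish beside it, and leave the jar and the dropper bottle where they stand.

Things in the scene. Friction and masses are not known exactly. Their poses are not given: they have to be found in the camera images.
- cabinet: white plastic desktop drawer unit fixed on the table, 240 deep (x) x 250 wide (y) x 138 mm high, two drawers one above the other. Origin: centre of its underside; x points from its front to its back, so the drawers come out along -x of this frame; the front edge of its roof is at x = -120 mm.
- drawer (a joint): how far the upper drawer is pulled out (m): 0 shut, grows as it comes out along the unit's -x. About 1.5 N of friction; it stays where it is left. Firm stop somewhere between 120 and 160 mm; starts 0 to 8 mm out. Its front is 12 mm thick, 246 mm wide, top edge 48 mm above the drawer floor; side and back walls rise 22 mm above that floor; 222 mm wide inside.
- drawer_handle (a point): middle of the upper drawer's steel bar handle: a level bar 11 mm thick and 120 mm long, across the front, its axis 35 mm in front of the drawer front (about 30 mm of free gap behind it), about 105 mm above the table and 33 mm below the top of the unit. It travels with the drawer.
- drawer_floor (a point): a point on the upper drawer's floor (top surface, 79 mm above the table), on its centre line, 75 mm behind the inner face of the drawer front. It travels with the drawer.
- cup: plain straight-sided stainless steel cup, 34 mm diameter, 45 mm high, about 30 to 55 g, standing upright on the upper drawer's floor in the left or right half, 55 to 90 mm behind the inner face of the drawer front; taller and slimmer than the porcelain dish. Origin: centre of its underside, z up.
- cup_mid (a point): centre of the cup, half way up (22.5 mm above its underside).
- dish: low round white porcelain mixing dish, 45 mm diameter, 24 mm high, standing in the other half of the upper drawer, about 90 to 115 mm from the cup. Origin: centre of its underside. Must stay standing in the drawer.
- tongs: spring-steel bow tongs, 95 g, 215 mm long, lying flat on the mat, jaws away from the robot: a round bow at the back and two straight blades, strips 3 mm thick and 20 mm high on edge, splayed apart when relaxed. Origin: front of the bow, where the blades hinge, midway between them, at the lower edge; x points to the jaws, y across the blades, z up. Balance point 70 mm ahead of it.
- tongs_grip (a point): where to grip the tongs: midway between the blades, 85 mm ahead of the tongs' origin, half way up the blades (10 mm above their lower edge). Outer width over the blades here: 58 mm relaxed, 43 mm when the blades are parallel.
- tongs_jaws (a point): point midway between the jaws, 180 mm ahead of the tongs' origin (95 mm ahead of the grip point), half way up the blades. The jaws are flat rubber-lined faces 28 mm long and 20 mm high; free gap between them here: 65 mm relaxed, 33 mm when the blades are parallel.
- left_blade (a joint): angle by which each blade is squeezed in (rad; both move alike): 0 relaxed open, 0.09 blades parallel (about the value on the cup), 0.17 jaws nearly shut on nothing. Spring force at the grip point: about 3.5 N relaxed, 5.5 N parallel. The jaw gap changes about 2.1 times as much as the width at the grip point.
- mat: pale blue-grey silicone mat, 250 x 120 x 2 mm, fixed on the table to the left or right of the drawer unit. Origin: centre of its underside.
- jar: glass jar with steel lid, 68 mm diameter, 85 mm high, a bystander. Origin: centre of its underside.
- dropper: small amber dropper bottle with black cap, 30 mm diameter, 75 mm high, a bystander. Origin: centre of its underside.

How it is judged:
By the outcome, as a careful person would: the job done as asked, in the order asked, and still so for the second after the job is handed in, while the arm keeps its last pose, push and grip.
It also fails if it takes over 58 s, if anything falls off the work surface, if the arm or the gripper's body presses on something with over 40 N, if the wrist force passes 120 N, or if a joint passes its speed limit or range.

## Working session

There is one attempt and no reset: what is moved stays moved. The work goes in short steps, each a Python script; the robot and the scene stay as the last script left them, time stands still between calls to the robot, and variables do not carry over. Pictures are saved under pics/ and viewed, and the job is handed in when it is done.

```bash
mkdir -p pics; ls; python3 - <<'E'
from rig import robot
import cv2
o=robot.get_obs(); print(o)
for n in ["side","top","wrist"]:
    p=robot.camera_params(n); print(n,p)
    cv2.imwrite(f"pics/{n}0.png",robot.grab_frame(n)[:,:,::-1])
E
```

```text
pics
{'t': 0.0, 'qpos': array([-1.06243127e+00,  3.85561814e-01,  6.62533414e-03, -5.13602206e-04,
       -1.19400921e+00, -2.58616847e-01]), 'qvel': array([ 0.00032838, -0.00033117,  0.00024177,  0.00026044,  0.00030657,
       -0.0005547 ]), 'tau': array([ 1.01755500e-04, -3.92284691e+01,  1.88399649e+01,  4.18634623e+00,
       -4.65685269e-03, -4.54802318e-06]), 'tool_pos': array([ 0.15436077, -0.60503034,  0.23021606]), 'tool_rot': array([[-6.29000404e-04, -9.69021473e-01, -2.46975684e-01],
       [ 2.10997917e-03, -2.46976469e-01,  9.69019180e-01],
       [-9.99997576e-01,  8.83999069e-05,  2.19996343e-03]]), 'wrist_force': array([ 0.17220494, -0.29825929, -0.01663882]), 'torque': array([ 0.00228456, -0.03324942,  0.01091279]), 'gripper_width': 0.9985849108392079}
side {'intrinsics': array([[434.43034185,   0.        , 318.79941262],
       [  0.        , 434.43034185, 237.86488335],
       [  0.        ,   0.        ,   1.        ]]), 'dist_coeffs': array([-0.10461915,  0.        ,  0.        ,  0.        ,  0.        ]), 'xyz': array([0.16048793, 0.54794749, 0.73942917]), 'ro
[... 400 characters left out ...]
 ,  0.        ]), 'xyz': array([0.36409009, 0.0182747 , 1.45141454]), 'rotation': array([[ 0.02049148,  0.98469166, -0.17309661],
       [-0.99978843,  0.01987229, -0.00530954],
       [-0.00178843,  0.17316878,  0.98489054]])}
wrist {'intrinsics': array([[390.08711696,   0.        , 316.49526649],
       [  0.        , 390.08711696, 243.76679941],
       [  0.        ,   0.        ,   1.        ]]), 'dist_coeffs': array([0.01555886, 0.        , 0.        , 0.        , 0.        ]), 'xyz': array([ 0.07633661, -0.62622514,  0.37258725]), 'rotation': array([[-0.24734525, -0.92067801, -0.30194757],
       [ 0.96892513, -0.23435204, -0.07914041],
       [ 0.00210081, -0.31213959,  0.95003393]])}
```

View pics/top0.png

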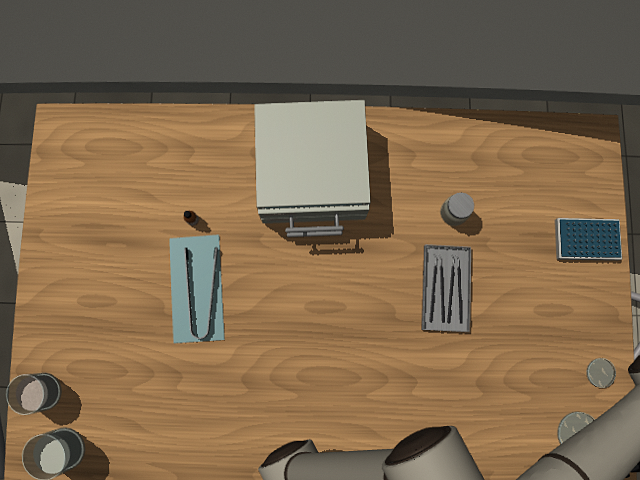

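View pics/side0.png

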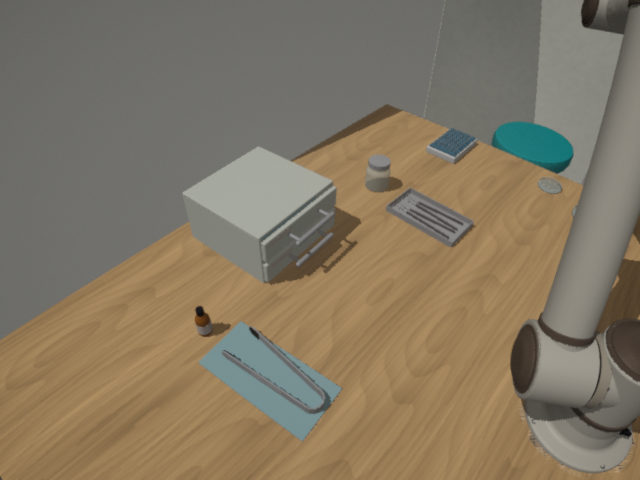

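View pics/wrist0.png

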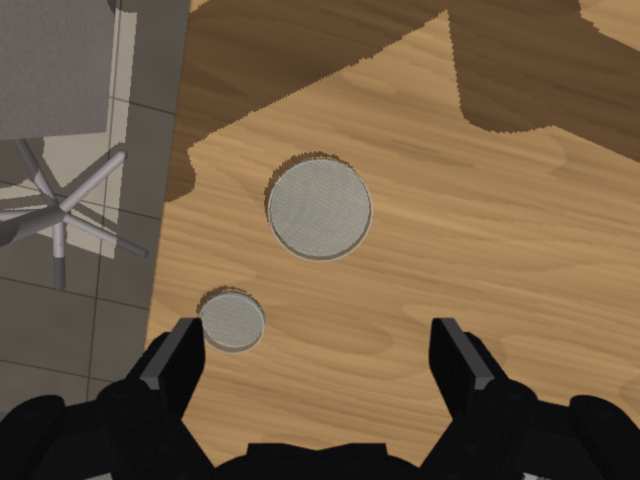

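The top view shows the unit at about (310,155) with its upper handle at (315,231), the mat at (197,289) with the tongs on it (jaws up, at x), the dropper at (190,216) and the jar at (458,207). I'll crop closer.

```bash
cat > h.py <<'E'
import numpy as np, cv2
from rig import robot
def ray(cam,px,P=None):
    P=P or robot.camera_params(cam)
    u=cv2.undistortPoints(np.array([[px]],float),P["intrinsics"],P["dist_coeffs"])[0,0]
    d=P["rotation"]@np.array([u[0],-u[1],-1.0]); return np.array(P["xyz"]),d
def onz(cam,px,z,P=None):
    o,d=ray(cam,px,P); return o+d*(z-o[2])/d[2]
def proj(cam,X,P=None):
    P=P or robot.camera_params(cam)
    c=P["rotation"].T@(np.asarray(X,float)-P["xyz"]); c=c*[1,-1,-1]
    return cv2.projectPoints(c[None,None],np.zeros(3),np.zeros(3),P["intrinsics"],P["dist_coeffs"])[0].ravel()
def tri(obs):
    A=np.zeros((3,3));b=np.zeros(3)
    for cam,px in obs:
        o,d=ray(cam,px); d=d/np.linalg.norm(d); M=np.eye(3)-np.outer(d,d); A+=M;b+=M@o
    return np.linalg.solve(A,b)
def crop(img,x0,y0,x1,y1,name,s=None):
    c=img[y0:y1,x0:x1]; s=s or min(800/(x1-x0),600/(y1-y0)); s=int(s)
    cv2.imwrite("pics/"+name,cv2.resize(c,None,fx=s,fy=s,interpolation=cv2.INTER_CUBIC))
    print(name,"scale",s)
def down(th):
    # tool x down, z axis (jaw direction) at angle th in xy plane
    x=np.array([0,0,-1.]);z=np.array([np.cos(th),np.sin(th),0]);y=np.cross(z,x)
    return np.stack([x,y,z],1)
E
python3 - <<'E'
from h import *
t=cv2.imread("pics/top0.png");s=cv2.imread("pics/side0.png")
crop(t,240,90,400,260,"t_cab.png");crop(t,160,200,260,350,"t_ton.png")
crop(s,180,140,360,280,"s_cab.png");crop(s,190,300,350,440,"s_ton.png")
E
```

```text
t_cab.png scale 3
t_ton.png scale 4
s_cab.png scale 4
s_ton.png scale 4
```

View pics/t_cab.png

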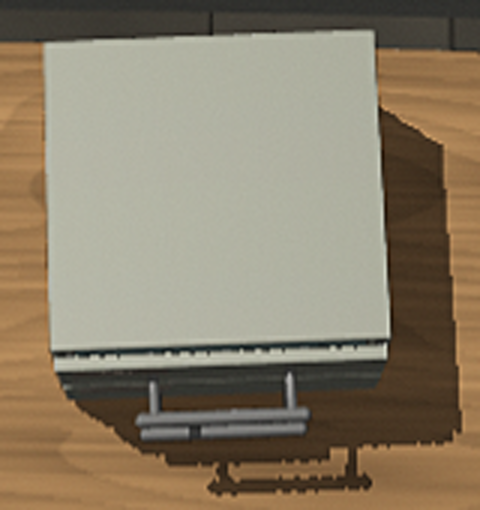

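View pics/t_ton.png

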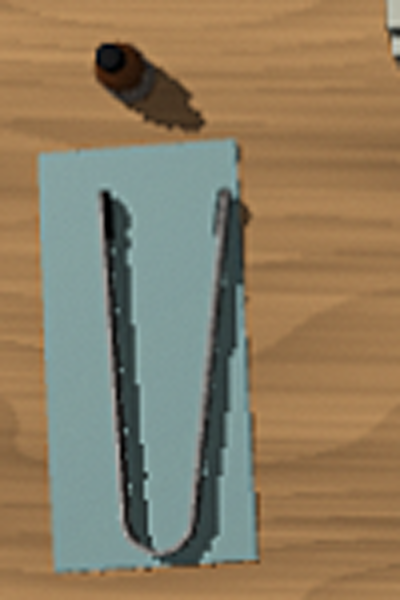

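View pics/s_cab.png

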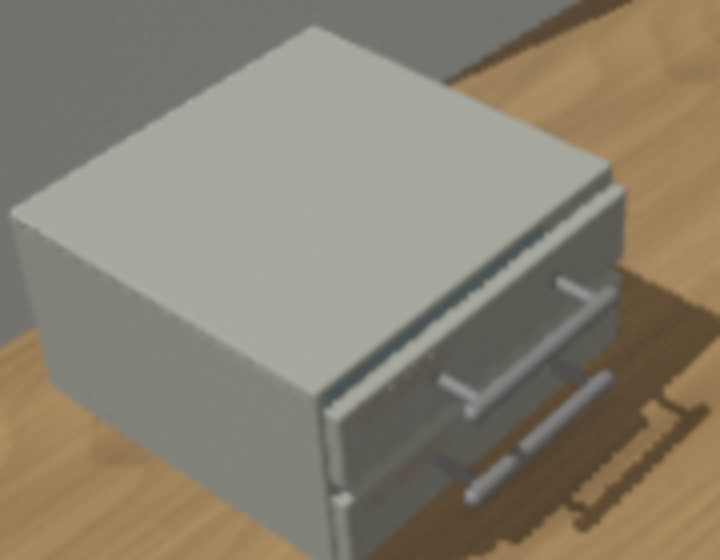

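View pics/s_ton.png

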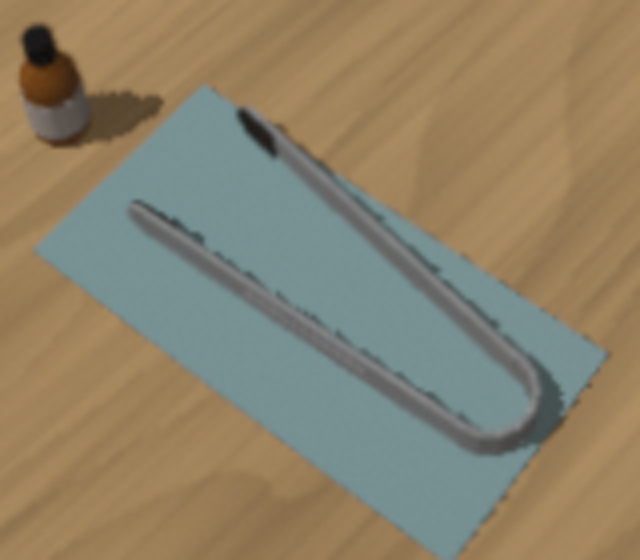

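```bash
python3 - <<'E'
from h import *
np.set_printoptions(precision=4,suppress=True)
T=lambda p,x0,y0,s:(p[0]/s+x0,p[1]/s+y0)
C={k:onz("top",T(p,240,90,3),.138) for k,p in dict(FL=(52,350),FR=(390,337),BL=(44,43),BR=(375,31)).items()}
print(C)
print({k:np.linalg.norm(C[a]-C[b]) for k,a,b in[("f","FL","FR"),("b","BL","BR"),("l","FL","BL"),("r","FR","BR")]})
Cs={k:onz("side",T(p,180,140,4),.138) for k,p in dict(FL=(318,395),FR=(610,165),BL=(12,212),BR=(313,27)).items()}
print("side",Cs)
ctr=(sum(C.values())/4+sum(Cs.values())/4)/2; 
e=(C["FL"]-C["FR"])+(C["BL"]-C["BR"])+(Cs["FL"]-Cs["FR"])+(Cs["BL"]-Cs["BR"]); 
d=(C["BL"]-C["FL"])+(C["BR"]-C["FR"])+(Cs["BL"]-Cs["FL"])+(Cs["BR"]-Cs["FR"])
a1=np.arctan2(e[1],e[0])-np.pi/2;a2=np.arctan2(d[1],d[0]);print("ctr",ctr,"yaw",a1,a2)
print("handle top",[onz("top",T(p,240,90,3),.11) for p in [(137,420),(308,411)]])
print("handle side",[onz("side",T(p,180,140,4),.11) for p in [(470,408),(613,295)]])
for n,z in(("top",.022),):
  print("tongs top",[onz(n,T(p,160,200,4),z) for p in [(104,190),(224,190),(163,555),(128,530),(193,530)]])
print("tongs side",[onz("side",T(p,190,300,4),.022) for p in [(134,205),(245,108),(510,432)]])
print("mat",[onz("top",T(p,160,200,4),.002) for p in [(40,155),(237,141),(57,571),(257,560)]])
print("dropper top",onz("top",T((110,57),160,200,4),.075),"jar",onz("top",(460,205),.085))
E
```

```text
{'FL': array([0.6553, 0.1518, 0.138 ]), 'FR': array([ 0.67  , -0.0944,  0.138 ]), 'BL': array([0.8927, 0.1672, 0.138 ]), 'BR': array([ 0.9072, -0.0826,  0.138 ])}
{'f': np.float64(0.24658899278635124), 'b': np.float64(0.2502052597715948), 'l': np.float64(0.23788428603948314), 'r': np.float64(0.23753021995354823)}
side {'FL': array([0.6505, 0.1533, 0.138 ]), 'FR': array([ 0.6658, -0.0911,  0.138 ]), 'BL': array([0.8866, 0.1679, 0.138 ]), 'BR': array([ 0.9016, -0.0766,  0.138 ])}
ctr [0.7787 0.0369 0.138 ] yaw 0.060282984848413435 0.05950754893271582
handle top [array([0.6098, 0.0898, 0.11  ]), array([ 0.6192, -0.0364,  0.11  ])]
handle side [array([0.6081, 0.0889, 0.11  ]), array([ 0.6107, -0.0295,  0.11  ])]
tongs top [array([0.5793, 0.329 , 0.022 ]), array([0.5808, 0.2576, 0.022 ]), array([0.3671, 0.2835, 0.022 ]), array([0.3809, 0.3046, 0.022 ]), array([0.3819, 0.2667, 0.022 ])]
tongs side [array([0.5729, 0.3326, 0.022 ]), array([0.5746, 0.2599, 0.022 ]), array([0.3676, 0.2977, 0.022 ])]
mat [array([0.6027, 0.3734, 0.002 ]), array([0.6137, 0.2545, 0.002 ]), array([0.356 , 0.3495, 0.002 ]), array([0.3658, 0.2318, 0.002 ])]
dropper top [0.6485 0.3184 0.075 ] jar [ 0.6807 -0.3055  0.085 ]
```

```bash
cat >> h.py <<'E'
def tilt(th,yaw,p):
    # tongs along direction yaw pitched down by p ; th sign: +1 tool y points backward, -1 tool y forward (jaw side)
    t=np.array([np.cos(yaw)*np.cos(p),np.sin(yaw)*np.cos(p),-np.sin(p)])
    n=np.array([-np.sin(yaw),np.cos(yaw),0])
    x=np.cross(n,t); x=x if x[2]<0 else -x
    z=n*th; y=np.cross(z,x); return np.stack([x,y,z],1)
E
python3 - <<'E'
from h import *
np.set_printoptions(precision=3,suppress=True)
print("handle tri",tri([("top",(240+222.5/3,90+415.5/3)),("side",(180+541.5/4,140+351.5/4))]))
for th in(.06,.06+np.pi):
  for x in (.612,.46): print("handle",th,x,robot.ik([x,.025,.086],down(th)))
for s in(1,-1):
  print("tongs",s,robot.ik([.475,.29,.001],tilt(s,.03,0)))
  for p in(.5,.7,.9):
    for y in(-.05,.1): print(s,p,y,robot.ik([.50,y,.15],tilt(s,.06,p)),robot.ik([.50,y,.27],tilt(s,.06,p)))
E
```

```text
handle tri [0.615 0.026 0.103]
handle 0.06 0.612 [ 0.305  0.498 -0.206  0.    -0.866  2.897]
handle 0.06 0.46 [ 0.409  0.281 -0.579  0.    -0.711  2.793]
handle 3.201592653589793 0.612 [ 0.305  0.498 -0.206  0.    -0.866 -0.245]
handle 3.201592653589793 0.46 [ 0.409  0.281 -0.579  0.    -0.711 -0.349]
tongs 1 [ 0.839  0.542 -0.419 -0.    -0.61  -2.38 ]
1 0.5 -0.05 [ 0.186  0.514 -0.072 -0.061 -1.482 -1.676] [ 0.186  0.415  0.085 -0.061 -1.736 -1.692]
1 0.5 0.1 [ 0.412  0.525 -0.011 -0.166 -1.509 -1.872] [ 0.412  0.428  0.146 -0.169 -1.76  -1.914]
1 0.7 -0.05 [ 0.177  0.621  0.037 -0.075 -1.684 -1.669] [ 0.176  0.52   0.179 -0.08  -1.925 -1.688]
1 0.7 0.1 [ 0.385  0.631  0.11  -0.21  -1.72  -1.855] [ 0.384  0.533  0.255 -0.224 -1.958 -1.908]
1 0.9 -0.05 [ 0.17   0.726  0.131 -0.09  -1.872 -1.666] [ 0.169  0.619  0.254 -0.099 -2.1   -1.689]
1 0.9 0.1 [ 0.365  0.736  0.215 -0.252 -1.917 -1.851] [ 0.363  0.631  0.345 -0.282 -2.144 -1.918]
tongs -1 [ 0.839  0.542 -0.419  0.    -0.61   0.761]
-1 0.5 -0.05 [ 0.186  0.514 -0.072 -0.061 -1.482  1.466] [ 0.186  0.415  0.085 -0.061 -1.736  1.45 ]
-1 0.5 0.1 [ 0.412  0.525 -0.011 -0.166 -1.509  1.27 ] [ 0.412  0.428  0.146 -0.169 -1.76   1.227]
-1 0.7 -0.05 [ 0.177  0.621  0.037 -0.075 -1.684  1.473] [ 0.176  0.52   0.179 -0.08  -1.925  1.454]
-1 0.7 0.1 [ 0.385  0.631  0.11  -0.21  -1.72   1.287] [ 0.384  0.533  0.255 -0.224 -1.958  1.233]
-1 0.9 -0.05 [ 0.17   0.726  0.131 -0.09  -1.872  1.476] [ 0.169  0.619  0.254 -0.099 -2.1    1.452]
-1 0.9 0.1 [ 0.365  0.736  0.215 -0.252 -1.917  1.291] [ 0.363  0.631  0.345 -0.282 -2.144  1.223]
```

```bash
python3 - <<'E'
from h import *
R=down(.06+np.pi)
robot.movep([.61,.027,.25],R)
robot.set_gripper(.35,squeeze=30)
o=robot.get_obs();print(o["t"],o["tool_pos"],o["gripper_width"],o["wrist_force"])
P=robot.camera_params("wrist");np.savez("pics/w1.npz",**P)
cv2.imwrite("pics/w1.png",robot.grab_frame("wrist")[:,:,::-1])
E
```

```text
3.475 [0.61001681 0.0269932  0.25000576] 0.34830628354262544 [-0.85559401  0.20171308  1.06040731]
```

View pics/w1.png

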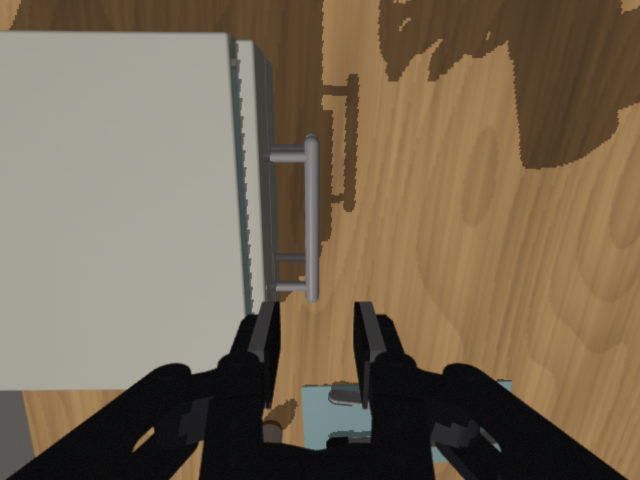

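The wrist view shows the bar running from (311,137) to (312,299), with the unit's roof edge on the left and the fingers below.

```bash
python3 - <<'E'
from h import *
P=dict(np.load("pics/w1.npz"))
for p in [(311,137),(312,299),(229,33),(253,388)]: print(p,onz("wrist",p,.105 if p[0]>300 else .138,P))
E
```

```text
(311, 137) [ 0.6173605  -0.03925703  0.105     ]
(312, 299) [0.60945098 0.08759015 0.105     ]
(229, 33) [ 0.66771613 -0.09601816  0.138     ]
(253, 388) [0.65153908 0.1503828  0.138     ]
```

```bash
python3 - <<'E'
from h import *
np.set_printoptions(precision=4,suppress=True)
y=.063;R=down(y+np.pi);d=-np.array([np.cos(y),np.sin(y),0])
h=np.array([.613,.0242,.087])
robot.movep(h+[0,0,.07],R)
print(robot.move_linear(h,R,feed=.1,guard=8))
robot.set_gripper(0.0,squeeze=25)
o=robot.get_obs();print(o["t"],o["tool_pos"],o["gripper_width"],o["wrist_force"])
s=o["tool_pos"]
print(robot.move_linear(h+d*.11,R,feed=.08,guard=10))
o=robot.get_obs();print(o["t"],o["tool_pos"],o["wrist_force"])
print(robot.move_linear(h+d*.175,R,feed=.04,guard=10))
o=robot.get_obs();print(o["t"],o["tool_pos"],o["wrist_force"],"travel",np.linalg.norm(o["tool_pos"]-s))
E
```

```text
False
5.1333 [0.6137 0.0244 0.088 ] 0.12049527217519766 [-0.7623  0.3552  3.0598]
False
6.6583 [0.5033 0.0178 0.088 ] [-0.7465  2.8516  7.5663]
True
7.5417 [0.4754 0.0162 0.088 ] [ 1.7604 -1.2975 -0.3899] travel 0.13857191225319354
```

The guard tripped, but the force afterwards isn't clearly along the pull, so I'll pull again to confirm the stop.

```bash
python3 - <<'E'
from h import *
np.set_printoptions(precision=4,suppress=True)
y=.063;R=down(y+np.pi);d=-np.array([np.cos(y),np.sin(y),0])
o=robot.get_obs();s=o["tool_pos"];print(o["wrist_force"])
for k in range(4):
  g=robot.move_linear(s+d*.008*(k+1),R,feed=.03,guard=14)
  o=robot.get_obs();print(g,o["t"],o["tool_pos"],o["wrist_force"],"travel",(o["tool_pos"]-s)@d)
  if g: break
cv2.imwrite("pics/top1.png",robot.grab_frame("top")[:,:,::-1])
E
```

```text
[ 1.7604 -1.2975 -0.3899]
True 7.775 [0.4754 0.0162 0.088 ] [ 1.0364 -1.2876  0.4408] travel -4.728030416037782e-05
```

View pics/top1.png

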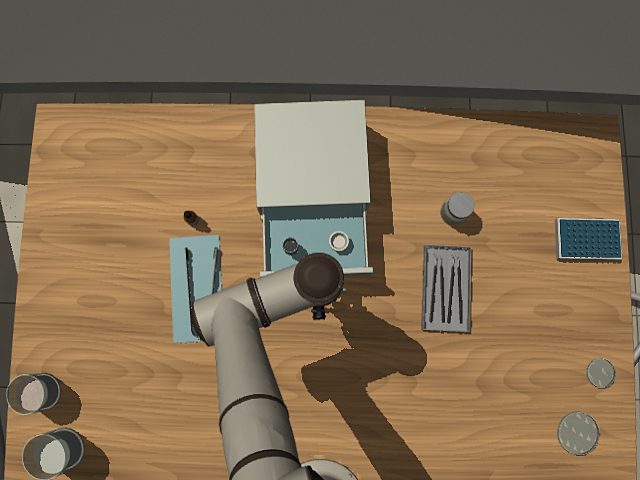

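The stop is confirmed: the drawer came out 138.6 mm and wouldn't move further. The cup is at (291,245) on the left and the dish at (340,241). Next I'll release the handle and measure the cup, then the tongs.

```bash
python3 - <<'E'
from h import *
robot.set_gripper(.35)
o=robot.get_obs();p=o["tool_pos"]
robot.move_linear(p+[0,0,.12],None,feed=.2)
robot.movep([.52,.07,.27],tilt(-1,.063,0))
P=robot.camera_params("wrist");np.savez("pics/w2.npz",**P)
w=robot.grab_frame("wrist")[:,:,::-1];cv2.imwrite("pics/w2.png",w)
robot.movep([.43,.29,.20],tilt(-1,.04,0))
P=robot.camera_params("wrist");np.savez("pics/w3.npz",**P)
cv2.imwrite("pics/w3.png",robot.grab_frame("wrist")[:,:,::-1])
t=robot.grab_frame("top")[:,:,::-1];cv2.imwrite("pics/top2.png",t)
crop(t,245,190,385,300,"t_dr.png")
print(robot.get_obs()["t"])
E
```

```text
t_dr.png scale 5
11.375
```

View pics/w2.png

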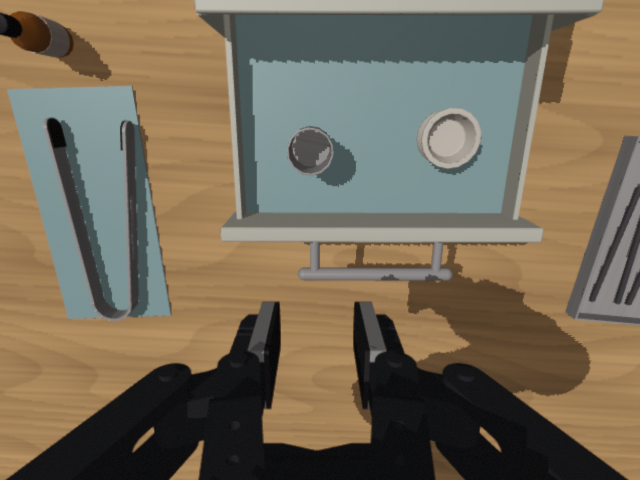

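View pics/w3.png

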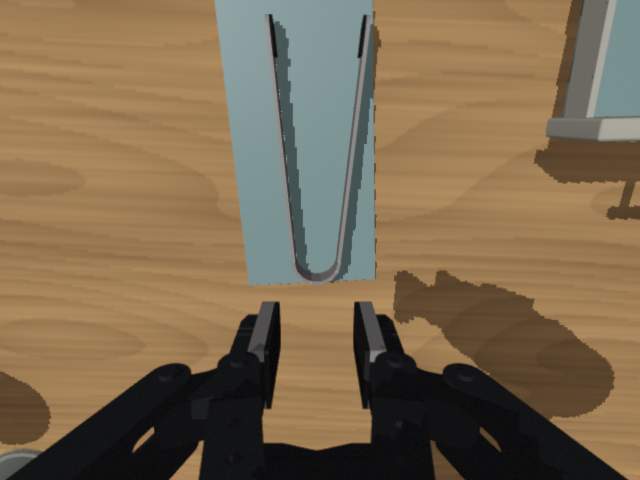

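View pics/t_dr.png

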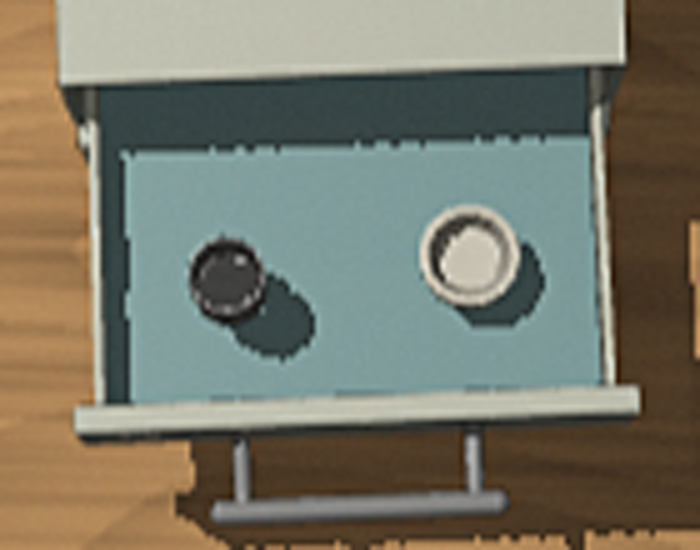

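```bash
python3 - <<'E'
from h import *
a=cv2.imread("pics/w2.png");b=cv2.imread("pics/w3.png")
crop(a,270,110,350,190,"w2c.png");crop(b,250,0,390,130,"w3a.png");crop(b,270,170,370,300,"w3b.png")
E
```

```text
w2c.png scale 7
w3a.png scale 4
w3b.png scale 4
```

View pics/w2c.png

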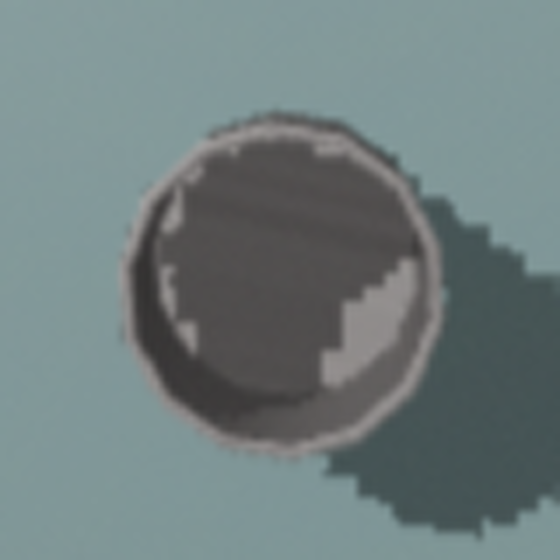

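View pics/w3a.png

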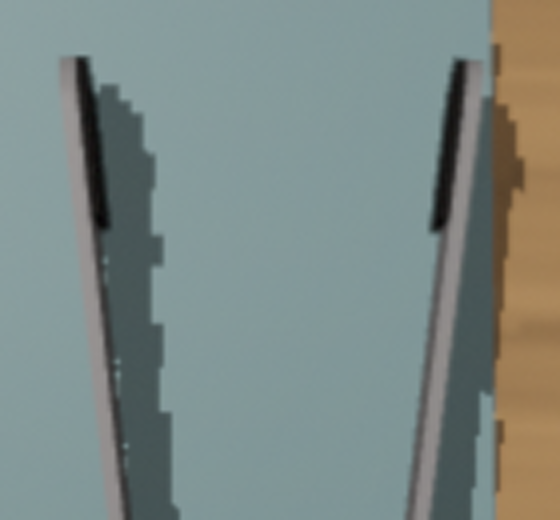

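View pics/w3b.png

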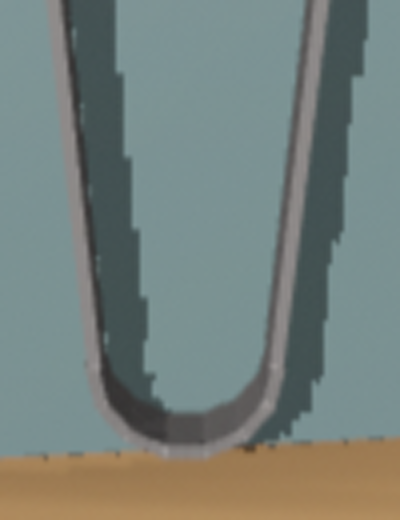

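```bash
python3 - <<'E'
from h import *
np.set_printoptions(precision=4,suppress=True)
P=dict(np.load("pics/w2.npz"));Q=dict(np.load("pics/w3.npz"))
print("cup w",onz("wrist",(310.4,151.3),.124,P),"cup top cam",onz("top",(245+228/5,190+276/5),.124))
print("rim diam",np.linalg.norm(onz("wrist",(270+125/7,151),.124,P)-onz("wrist",(270+440/7,151),.124,P)))
print("dish w",onz("wrist",(450,138),.103,P))
print("front top edge inner",onz("wrist",(236,214),.127,P),onz("wrist",(530,216),.127,P))
pts=[onz("wrist",p,.022,Q) for p in [(267,14.5),(368.5,15.7),(293.5,262),(339.3,262),(316.8,284.3)]]
for p in pts: print(p)
tip=(pts[0]+pts[1])/2;h=(pts[2]+pts[3])/2
d=tip-h;print("tip",tip,"hinge",h,"len",np.linalg.norm(d),"yaw",np.arctan2(d[1],d[0]),"yaw2 from tips",np.arctan2(*-(pts[1]-pts[0])[:2]*[1,1])," hingew",np.linalg.norm(pts[2]-pts[3]),"tipw",np.linalg.norm(pts[0]-pts[1]))
E
```

```text
cup w [0.5742 0.0765 0.124 ] cup top cam [0.5738 0.0773 0.124 ]
rim diam 0.032318405748708146
dish w [ 0.5888 -0.0288  0.103 ]
front top edge inner [0.5253 0.1294 0.127 ] [ 0.5374 -0.0898  0.127 ]
[0.5775 0.3303 0.022 ]
[0.5797 0.257  0.022 ]
[0.3872 0.3071 0.022 ]
[0.3888 0.2669 0.022 ]
[0.3667 0.2858 0.022 ]
tip [0.5786 0.2937 0.022 ] hinge [0.388 0.287 0.022] len 0.19069251536642526 yaw 0.03468664393358787 yaw2 from tips -0.02949438730105984  hingew 0.04023990291632011 tipw 0.07332266444989244
```

```bash
python3 - <<'E'
from h import *
np.set_printoptions(precision=4,suppress=True)
R=tilt(-1,.034,0); g=np.array([.4705,.2898,.001])
robot.set_gripper(.86)
robot.movep(g+[0,0,.08],R)
print(robot.move_linear(g,R,feed=.08,guard=6))
robot.set_gripper(.58,squeeze=40)
o=robot.get_obs();print(o["t"],o["tool_pos"],o["gripper_width"],o["wrist_force"])
robot.move_linear(g+[0,0,.01],R,feed=.05)
o=robot.get_obs();print(o["t"],o["tool_pos"],o["gripper_width"],o["wrist_force"])
P=robot.camera_params("wrist");np.savez("pics/w4.npz",**P)
cv2.imwrite("pics/w4.png",robot.grab_frame("wrist")[:,:,::-1])
s=robot.grab_frame("side")[:,:,::-1];cv2.imwrite("pics/side4.png",s);crop(s,190,280,350,420,"s4c.png")
E
```

```text
False
13.9417 [0.4714 0.2906 0.0025] 0.5802565137664042 [ 0.809  -0.3223  4.7315]
14.2917 [0.4705 0.2899 0.0114] 0.5745910219467392 [-0.128  -0.0784 -1.2684]
s4c.png scale 4
```

View pics/w4.png

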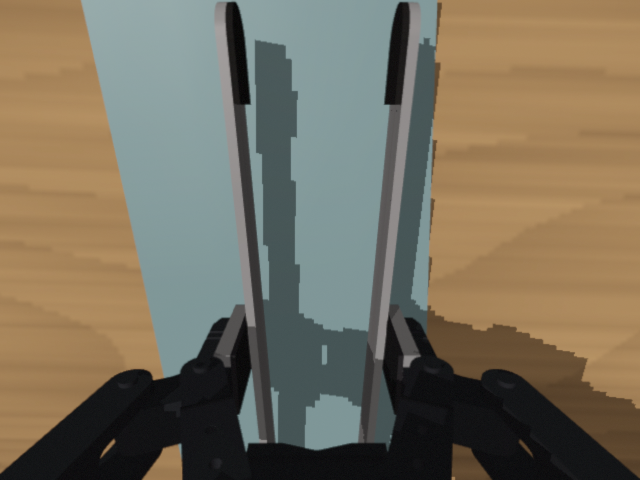

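View pics/s4c.png

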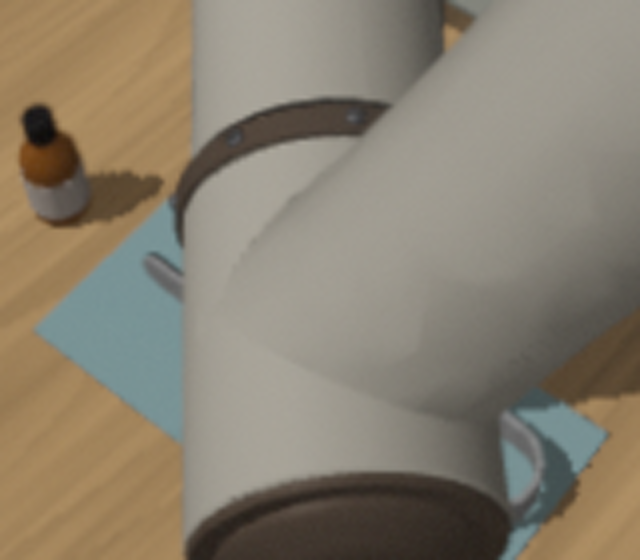

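```bash
python3 - <<'E'
from h import *
np.set_printoptions(precision=4,suppress=True)
P=dict(np.load("pics/w4.npz"))
a,b=[onz("wrist",p,.031,P) for p in[(228,5),(408,5)]]
print(a,b,np.linalg.norm(a-b),(a+b)/2)
a,b=[onz("wrist",p,.031,P) for p in[(247,104),(388,104)]]
print("rubber rear inner",a,b,np.linalg.norm(a-b),(a+b)/2)
E
```

```text
[0.5779 0.3168 0.031 ] [0.5796 0.2675 0.031 ] 0.049325989440388705 [0.5787 0.2921 0.031 ]
rubber rear inner [0.5526 0.3122 0.031 ] [0.554  0.2705 0.031 ] 0.04165246869521454 [0.5533 0.2914 0.031 ]
```

```bash
cat >> h.py <<'E'
YAW=.063;PIT=.7
def tcp_for_jaw(j,p=PIT,yaw=YAW):
    R=tilt(-1,yaw,p);t=R[:,1];n=np.array([-np.sin(yaw),np.cos(yaw),0])
    return np.asarray(j)-t*.094+n*.0014+R[:,0]*.0095,R
E
python3 - <<'E'
from h import *
np.set_printoptions(precision=4,suppress=True)
p,R=tcp_for_jaw([.574,.0768,.21]);print(R[:,1],p,robot.ik(p,R))
o=robot.get_obs()
robot.move_linear(o["tool_pos"]+[0,0,.22],None,feed=.15)
robot.movep(p,R)
robot.sleep(.2)
o=robot.get_obs();print(o["t"],o["tool_pos"],p,o["gripper_width"],o["wrist_force"])
P=robot.camera_params("wrist");np.savez("pics/w5.npz",**P)
cv2.imwrite("pics/w5.png",robot.grab_frame("wrist")[:,:,::-1])
s=robot.grab_frame("side")[:,:,::-1];cv2.imwrite("pics/side5.png",s)
t=robot.grab_frame("top")[:,:,::-1];cv2.imwrite("pics/top5.png",t)
E
```

```text
[ 0.7633  0.0482 -0.6442] [0.4961 0.0733 0.2633] [ 0.3517  0.5241  0.2137 -0.1974 -1.9331  1.2766]
17.0917 [0.4956 0.0745 0.2638] [0.4961 0.0733 0.2633] 0.5842939739186891 [ 0.3305  0.7496 -0.6425]
```

View pics/w5.png

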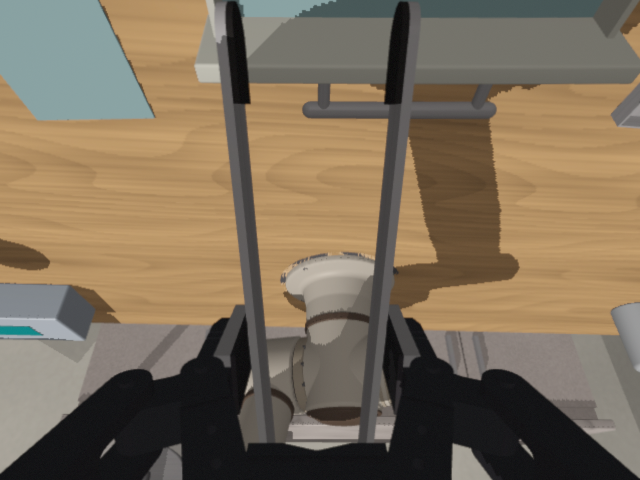

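View pics/side5.png

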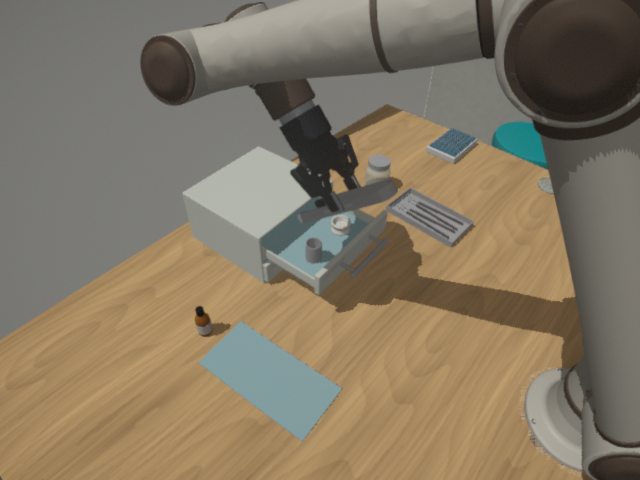

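View pics/top5.png

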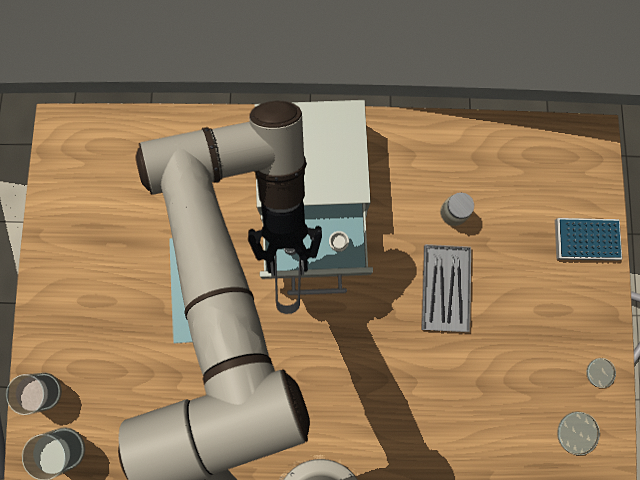

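The tongs sit in the hand as before (tips at (231,5) and (404,5) in the wrist view). The side view shows them above and in line with the cup at (314,250). I'll check how well the pose has settled before descending.

```bash
python3 - <<'E'
from h import *
np.set_printoptions(precision=4,suppress=True)
for _ in range(5):
  o=robot.get_obs();print(o["t"],o["tool_pos"],o["qvel"].max());robot.sleep(.05)
p,R=tcp_for_jaw([.574,.0768,.16])
robot.move_linear(p,R,feed=.1,guard=6)
o=robot.get_obs();print(o["tool_pos"],p,np.abs(o["tool_rot"]-R).max())
P=robot.camera_params("wrist");np.savez("pics/w6.npz",**P)
s=robot.grab_frame("side")[:,:,::-1];cv2.imwrite("pics/side6.png",s);crop(s,260,170,400,290,"s6c.png")
jaw=lambda X:[proj("side",X)-[260,170]]
print("jawpt px crop*5",(proj("side",[.574,.0768,.16])-[260,170])*5,"cup rim ctr px*5",(proj("side",[.574,.0768,.124])-[260,170])*5)
E
```

```text
17.2417 [0.4957 0.0742 0.2637] 0.0038827101372944216
17.2917 [0.4958 0.074  0.2637] 0.0038554771133577203
17.3417 [0.4959 0.0738 0.2636] 0.003908857471671679
17.3917 [0.4959 0.0737 0.2635] 0.004441670617674381
17.4417 [0.4959 0.0736 0.2634] 0.00513717900021078
[0.4964 0.0732 0.2136] [0.4961 0.0733 0.2133] 0.00039599868998740906
s6c.png scale 5
jawpt px crop*5 [269.5614 294.1094] cup rim ctr px*5 [268.8292 359.4914]
```

View pics/s6c.png

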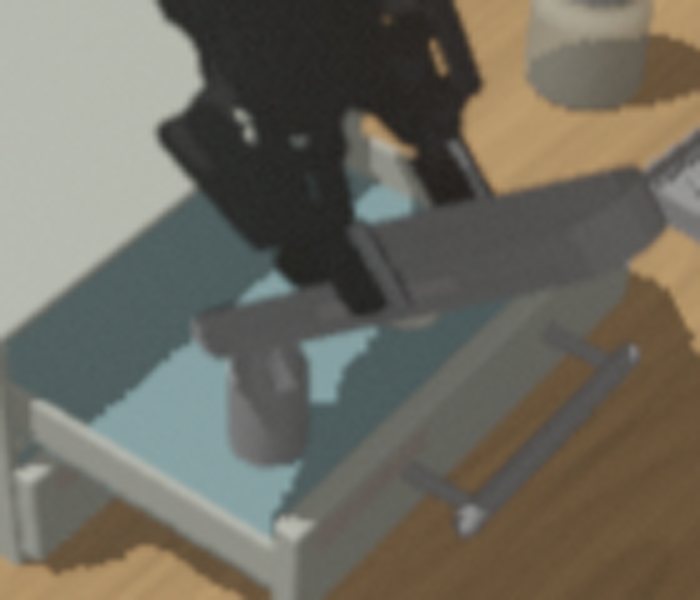

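Everything lines up: the jaws span the cup, whose rim is near (270,355) in the crop. Descending.

```bash
python3 - <<'E'
from h import *
np.set_printoptions(precision=4,suppress=True)
p,R=tcp_for_jaw([.574,.0768,.109])
print(robot.get_obs()["wrist_force"])
g=robot.move_linear(p,R,feed=.05,guard=5)
o=robot.get_obs();print(g,o["t"],o["tool_pos"]-p,o["wrist_force"])
cv2.imwrite("pics/w7.png",robot.grab_frame("wrist")[:,:,::-1])
s=robot.grab_frame("side")[:,:,::-1];crop(s,260,170,400,290,"s7c.png")
t=robot.grab_frame("top")[:,:,::-1];crop(t,245,190,385,300,"t7c.png")
E
```

```text
[ 0.36    0.4162 -0.7411]
False 19.3583 [0.0002 0.     0.0003] [ 0.5295  0.6818 -0.5949]
s7c.png scale 5
t7c.png scale 5
```

View pics/s7c.png

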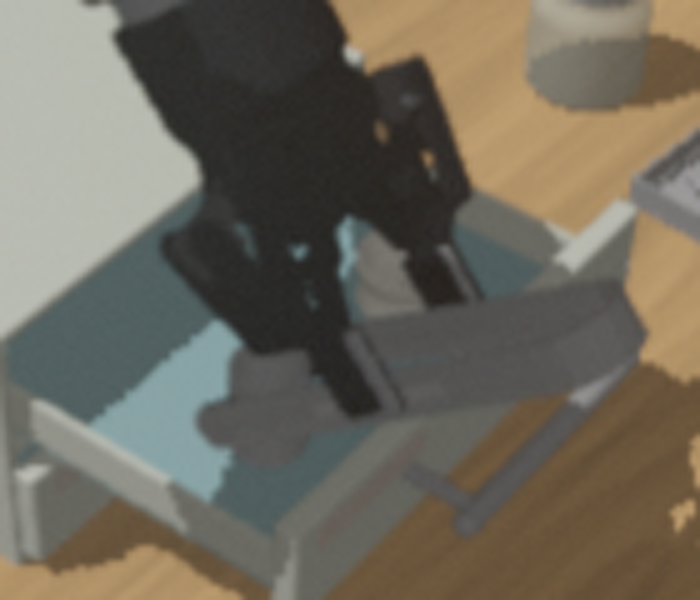

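View pics/w7.png

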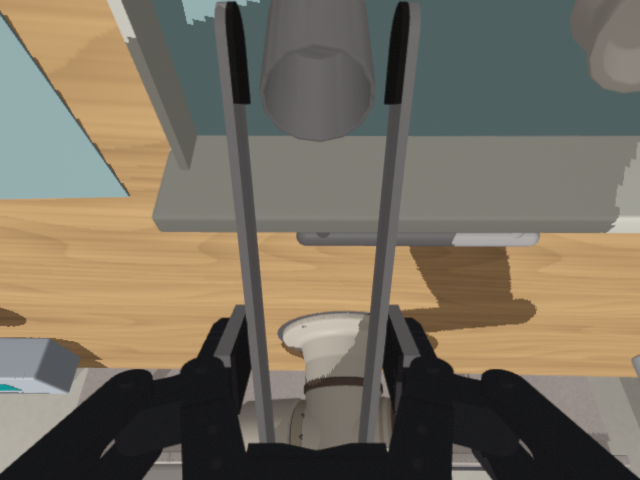

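View pics/t7c.png

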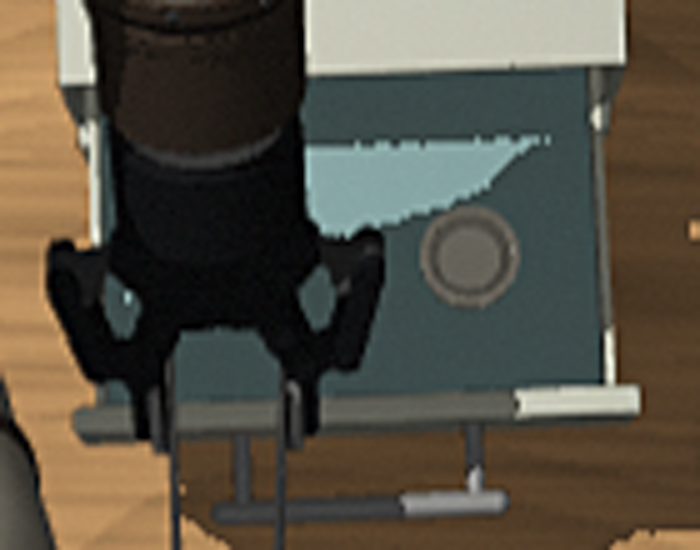

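The cup is centred between the jaws (cup x≈318, jaw mid x≈317 in the wrist view) and the dish is standing. Closing on the cup.

```bash
python3 - <<'E'
from h import *
np.set_printoptions(precision=4,suppress=True)
robot.set_gripper(0.0,squeeze=30)
robot.sleep(.2)
o=robot.get_obs();print(o["t"],o["tool_pos"],o["gripper_width"],o["wrist_force"],o["torque"])
cv2.imwrite("pics/w8.png",robot.grab_frame("wrist")[:,:,::-1])
s=robot.grab_frame("side")[:,:,::-1];crop(s,260,170,400,290,"s8c.png")
E
```

```text
19.925 [0.4961 0.0733 0.1626] 0.49786393044778515 [0.8533 0.0342 0.6981] [ 0.107  -1.2707  0.0043]
s8c.png scale 5
```

View pics/s8c.png

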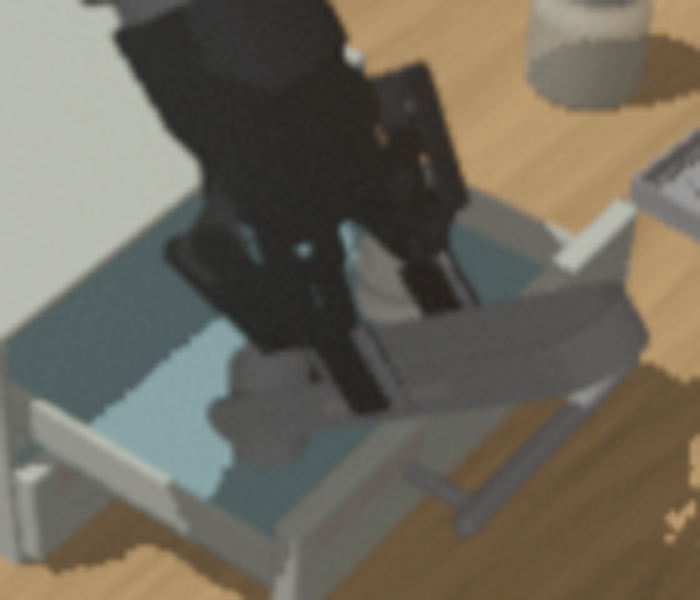

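View pics/w8.png

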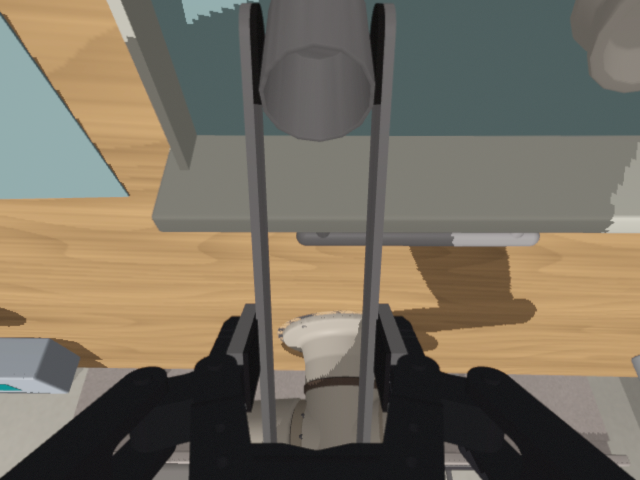

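The blades are parallel and clamped on the cup (opening 0.498, about 43 mm). I'll lift a little, check, then go on.

```bash
python3 - <<'E'
from h import *
np.set_printoptions(precision=4,suppress=True)
p,R=tcp_for_jaw([.574,.0768,.109])
robot.move_linear(p+[0,0,.03],R,feed=.05)
o=robot.get_obs();print(o["t"],o["tool_pos"],o["gripper_width"],o["wrist_force"])
cv2.imwrite("pics/w9.png",robot.grab_frame("wrist")[:,:,::-1])
s=robot.grab_frame("side")[:,:,::-1];crop(s,260,150,400,270,"s9c.png")
E
```

```text
20.775 [0.4959 0.0733 0.1922] 0.4957559534387438 [ 0.8306 -0.1339 -1.5104]
s9c.png scale 5
```

View pics/s9c.png

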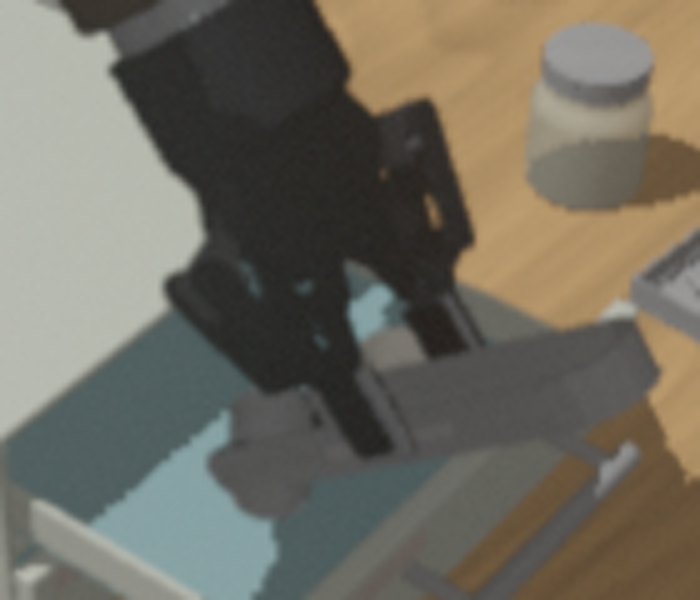

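View pics/w9.png

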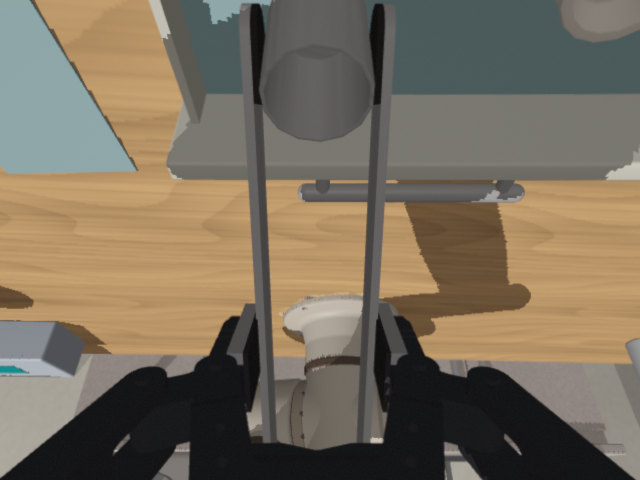

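The cup rises with the tongs, and its place in the wrist view is unchanged. Lifting on to 100 mm.

```bash
python3 - <<'E'
from h import *
np.set_printoptions(precision=4,suppress=True)
p,R=tcp_for_jaw([.574,.0768,.109])
robot.move_linear(p+[0,0,.100],R,feed=.07)
robot.sleep(.7)
o=robot.get_obs();print(o["t"],o["tool_pos"]-p,o["gripper_width"],o["wrist_force"])
cv2.imwrite("pics/w10.png",robot.grab_frame("wrist")[:,:,::-1])
s=robot.grab_frame("side")[:,:,::-1];crop(s,230,100,400,260,"s10c.png")
t=robot.grab_frame("top")[:,:,::-1];cv2.imwrite("pics/top10.png",t)
print((proj("side",[.574,.0768,.179])-[230,100])*3,(proj("side",[.574,.0768,.224])-[230,100])*3)
E
```

```text
22.725 [ 0.  -0.   0.1] 0.49857949238756977 [-0.0008  0.2657 -1.204 ]
s10c.png scale 3
[251.9804 364.8263] [252.5922 310.8073]
```

View pics/s10c.png

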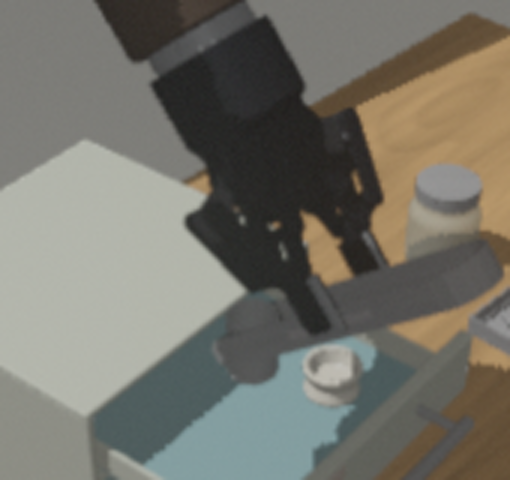

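View pics/w10.png

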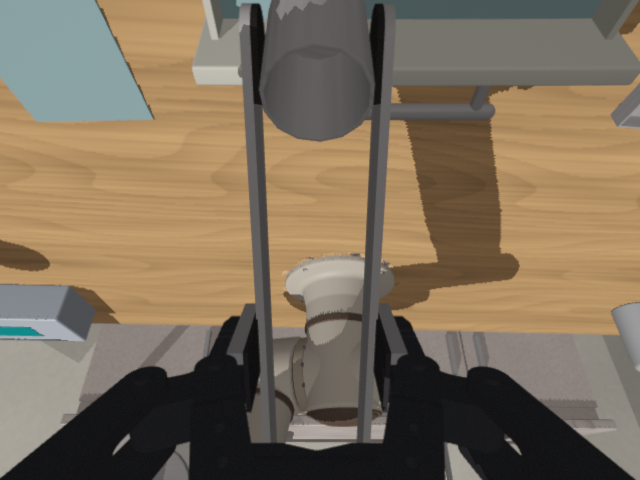

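View pics/top10.png

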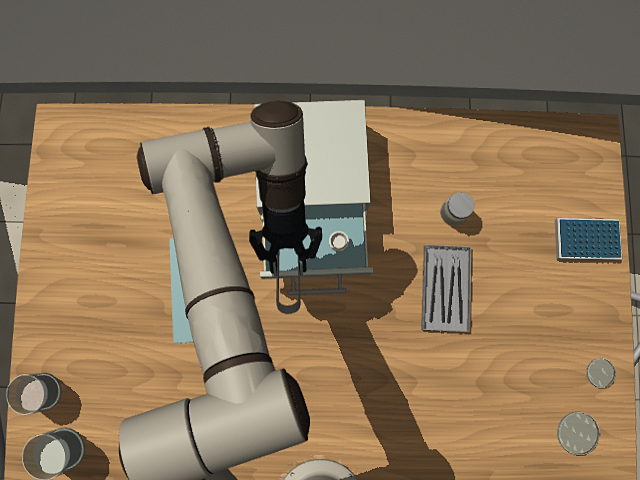

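The cup is upright in the tongs at the expected pixels, the dish is standing in the drawer at (333,375) in the side crop, and the drawer front is still at row 270 in the top view. Handing in.

```bash
python3 - <<'E'
from h import *
robot.job_done(); print(robot.get_obs()["t"])
E
```

```text
the job is handed in; nothing more can be done
the job is handed in; nothing more can be done
```

The job is done and handed in. The cup is held upright in the tongs, its base about 100 mm above the drawer floor, at about 23 s of the 58 s allowed.

- **Drawer:** I pulled it out by its handle until it stopped, 138.6 mm of travel. The first force stop was ambiguous, because the reading afterwards was not along the pull. A second pull, limited to 14 N, moved it no further. It is still open.
- **Tongs and cup:** I picked up the tongs, pitched them about 40° jaws-down to clear the drawer front, and closed them on the cup with a 30 N gripper squeeze. I then lifted straight up 100 mm. Only the tongs touched the cup. While gripping the tongs, the fingertips pressed lightly on the mat (about 5 N), with no effect.
- **Last checks:** The arm was within 0.1 mm of its commanded position. The grip held at 0.499 opening, and the cup had not shifted in the tongs since they closed on it. The dish is standing in the drawer and the jar is where it was. The dropper bottle was hidden by the arm in the last top view, but it was unmoved in the side view taken after the tongs left the mat.

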